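# Clear the ring tray, then un-nest the ring moulds into size rows

### The arm

A 6-joint arm with a two-finger parallel gripper is mounted at the origin on the work surface. World frame = base frame: x ahead of the robot, y to its left, z up, the work surface at z = 0. Lengths are in mm, angles in rad, forces in N, time in s.
With the tool pointing down it reaches from about 325 to 875 mm from the base axis. Payload 4.4 kg.
Tool frame: the origin (TCP) lies on the centre line of the jaws, within the pads' length; the fingertips stand ahead of it and the grasp point (between the pads) lies 6 mm ahead of it (ctrl.tcp_to_tips is the z of the fingertips in the tool frame, in mm); z points along the fingers, y is the direction in which the jaws open and shut (so a half turn about z gives the same grasp; the last joint's range is limited). The gripper opens to 85 mm and grips with 20 to 120 N. Pads are 22 mm wide; open, the fingers measure 114 mm over their backs; the gripper's body (76 mm by 85 mm) begins 54 mm behind the grasp point. The pads swing forward as they close: fully open they stand 13 mm farther back than shut.
Start: joints at [1.024, 0.207, 1.542, -0, 1.393, -0.15], TCP at [222.229, 530.322, 256.282] pointing down, gripper open.
Joint ranges: [-2.73, 2.73], [-0.86, 2.22], [0.23, 2.46], [-1.11, 4.25], [0.08, 2.63], [-2.82, 2.82]. Speed limits (rad/s): [2.79, 2.79, 3.14, 3.14, 3.14, 3.14].

### API

Orientations are given as a 3x3 rotation matrix whose columns are the frame's x, y, z axes.
In Python, from plant import ctrl, sensors, optics gives the robot as it stands. Calls block until the motion is done:
- ctrl.move_ptp(position, orientation): joint-space move of the TCP to a pose.
- ctrl.move_l(position, rot=None, vel=150, threshold=None): straight line of the TCP; rot=None keeps the orientation; vel is the mean speed in mm/s. With threshold (N) it stops when the force on the tool has changed by that much, and returns True; else False.
- ctrl.set_joints(angles): joint-space move.
- ctrl.gripper_to(opening, force=None): finger opening in mm; force is the grip in N (None keeps the last); returns when the fingers have stopped.
- ctrl.hold(seconds).
- ctrl.solve_ik(position, orientation): joint angles nearest the present ones, or None.
- sensors.read_state(): the state.
- optics.grab_frame(name): name is "side" or "top" or "wrist"; returns (picture, depth): 400x640x3 uint8, red, green, blue; 400x640 float32, mm along the optical axis (not along the pixel's ray), 0 where there is no reading.
- optics.camera_params(name): a dict with "mtx" (3x3 intrinsics, pixels), "R" (3x3) and "t" (3): a world point X has camera coordinates R X + t; the wrist camera has in their place "T_tool_cam" (4x4, takes a point from camera to tool coordinates, whose origin is the TCP and whose axes are the flange's). Camera axes: x right, y down, z forward; pixel columns grow to the right and rows downward; lengths in mm; the calibration is good to about 2 mm. A picture is of the moment at which its call begins: read the wrist's pose just before it. camera_params takes no time and is no camera call.
A pose or a line that the arm cannot do raises ctrl.MotionError and nothing moves.
- ctrl.finish_job(): hands the job in, once; it reports no verdict.
The state is a dict: "t": time; "q": joint angles; "qvel": joint speeds; "tau": joint torques, N m; "eef_pos": TCP position; "eef_rot": TCP orientation; "force": force on the tool from outside, world axes, zero at the start; "wrist_torque": the same for the moment, N m; "grip_width": finger opening in mm.
Only numpy, scipy, OpenCV 4.12 (cv2) and the standard library are available. Lean on these libraries where they do the work, as an engineer would, in place of code of your own. Each camera call takes 0.05 s, during which the arm holds its last target.

### The job

First clear the two wooden bars off the ring tray and lay them flat and lengthwise in the yellow crate. Then pull the nested steel ring moulds apart and stand each one upright and flat on the tray floor in the row headed by the marker ring of its own diameter. Leave everything else on the table where it is.

Things in the scene. Friction and masses are not known exactly. Their poses are not given: they have to be found in the camera images.
- tray: Shallow open aluminium tray, 286 mm along its x, 320 mm along its y, rim 16 mm high, walls and floor 3 mm (floor top 3 mm above the origin), fixed to the table. Two ribs 4 mm wide and 5 mm high above the floor run along y at x = -46 and +46 mm and part it into three rows, centred at x = -92, 0 and +92 mm. Origin: centre of its underside.
- marker_large: Size marker: low dark steel ring 68 mm across and 10 mm high, fixed to the tray floor at the +y end of one of the three rows (115 mm from the tray's centre); which row varies. Its row is the large rings' row and runs from it towards the tray's -y end, 275 mm to the inside of the end wall. Origin: centre of its underside, on the tray floor; axes parallel to the tray's.
- marker_medium: Size marker: low dark steel ring 58 mm across and 10 mm high, fixed to the tray floor at the +y end of one of the three rows (115 mm from the tray's centre); which row varies. Its row is the medium rings' row and runs from it towards the tray's -y end, 275 mm to the inside of the end wall. Origin: centre of its underside, on the tray floor; axes parallel to the tray's.
- marker_small: Size marker: low dark steel ring 48 mm across and 10 mm high, fixed to the tray floor at the +y end of one of the three rows (115 mm from the tray's centre); which row varies. Its row is the small rings' row and runs from it towards the tray's -y end, 275 mm to the inside of the end wall. Origin: centre of its underside, on the tray floor; axes parallel to the tray's.
- large1: Large steel ring mould, open at both ends, 68 mm outer diameter, 40 mm high, wall 2 mm, about 64 g. It may be absent. At the start it stands on the table as part of nest 1: small inside medium inside large, with 3 mm between walls, all standing on the table, so the inner ones stick out 18 mm above the next. Origin: centre of its underside, z up along its axis.
- medium1: Medium steel ring mould, open at both ends, 58 mm outer diameter, 58 mm high, wall 2 mm, about 93 g. It may be absent. At the start it stands on the table as part of nest 1: small inside medium inside large, with 3 mm between walls, all standing on the table, so the inner ones stick out 18 mm above the next. Origin: centre of its underside, z up along its axis.
- small1: Small steel ring mould, open at both ends, 48 mm outer diameter, 76 mm high, wall 2 mm, about 122 g. It may be absent. At the start it stands on the table as part of nest 1: small inside medium inside large, with 3 mm between walls, all standing on the table, so the inner ones stick out 18 mm above the next. Origin: centre of its underside, z up along its axis.
- large2: Large steel ring mould, open at both ends, 68 mm outer diameter, 40 mm high, wall 2 mm, about 64 g. It may be absent. At the start it stands on the table as part of nest 2: small inside medium inside large, with 3 mm between walls, all standing on the table, so the inner ones stick out 18 mm above the next. Origin: centre of its underside, z up along its axis.
- medium2: Medium steel ring mould, open at both ends, 58 mm outer diameter, 58 mm high, wall 2 mm, about 93 g. It may be absent. At the start it stands on the table as part of nest 2: small inside medium inside large, with 3 mm between walls, all standing on the table, so the inner ones stick out 18 mm above the next. Origin: centre of its underside, z up along its axis.
- small2: Small steel ring mould, open at both ends, 48 mm outer diameter, 76 mm high, wall 2 mm, about 122 g. It may be absent. At the start it stands on the table as part of nest 2: small inside medium inside large, with 3 mm between walls, all standing on the table, so the inner ones stick out 18 mm above the next. Origin: centre of its underside, z up along its axis.
- bar1: Wooden levelling bar, 210 x 30 x 30 mm, about 110 g, at the start lying across the ribs of the tray with its underside 8 mm above the table. Origin: centre of its underside, x along its length.
- bar2: Wooden levelling bar, 210 x 30 x 30 mm, about 110 g, at the start lying across the ribs of the tray with its underside 8 mm above the table. Origin: centre of its underside, x along its length.
- crate: Shallow yellow plastic crate, 140 mm along its x, 260 mm along its y, 28 mm high, walls and floor 5 mm, fixed to the table. Origin: centre of its underside.
- jar: Closed glass jar with steel lid, 70 mm wide, 110 mm high. Not part of the job. Origin: centre of its underside.
- tin: Closed metal tin, 72 mm wide, 90 mm high. Not part of the job. Origin: centre of its underside.
- bowl: Steel bowl, 140 mm wide, 60 mm high. Not part of the job. Origin: centre of its underside.
- brush: Pastry brush lying on the table. Not part of the job. Origin: centre of its underside.
- mould: Wooden sweets mould, 150 x 60 x 18 mm. Not part of the job. Origin: centre of its underside.

How it is judged:
By the outcome, as a careful person would: the job done as asked, in the order asked, and still so for the second after the job is handed in, with the robot touching nothing.
Of large1, medium1, small1, large2, medium2, small2 only 4 to 6 are there at a start; the rules pass over those that are not, and their reading is None.
At some moment in a run one of bar1, bar2, large1, large2 may be knocked a few centimetres aside while the robot is not near it.
It also fails if it takes over 210 s, if anything falls off the work surface, if the arm or the gripper's body presses on something with over 40 N, if the wrist force passes 120 N, or if a joint passes its speed limit or range.

## Working session

There is one attempt and no reset: what is moved stays moved. The work goes in short steps, each a Python script; the robot and the scene stay as the last script left them, time stands still between calls to the robot, and variables do not carry over. Pictures are saved under pics/ and viewed, and the job is handed in when it is done.

```bash
ls; mkdir -p pics; python3 - <<'E'
from plant import ctrl,sensors,optics
import cv2
for n in ("top","side"):
    p,d=optics.grab_frame(n); cv2.imwrite(f"pics/{n}0.png",p[:,:,::-1])
    c=optics.camera_params(n); print(n,c, d[200,320])
print(optics.camera_params("wrist"),ctrl.tcp_to_tips,sensors.read_state())
E
```

```text
pics
top {'mtx': array([[449.73850227,   0.        , 323.53451251],
       [  0.        , 449.73850227, 203.70946482],
       [  0.        ,   0.        ,   1.        ]]), 'R': array([[ 0.00314883, -0.99999345, -0.00178305],
       [-0.99201906, -0.00289895, -0.12605465],
       [ 0.12604865,  0.00216575, -0.9920217 ]]), 't': array([  -3.83855052,  557.42327006, 1241.6022918 ])} 1316.517
side {'mtx': array([[393.1068645 ,   0.        , 315.5955951 ],
       [  0.        , 393.1068645 , 198.83080305],
       [  0.        ,   0.        ,   1.        ]]), 'R': array([[-0.96344929,  0.26729385, -0.01787379],
       [ 0.16722283,  0.54793912, -0.8196336 ],
       [-0.20928927, -0.79266432, -0.57260919]]), 't': array([ 529.59841513,  -84.20635605, 1307.30725999])} 1196.6777
{'mtx': array([[277.36542396,   0.        , 322.32672905],
       [  0.        , 277.36542396, 198.34540005],
       [  0.        ,   0.        ,   1.        ]]), 'T_tool_cam': array([[ 2.66353046e-04, -9.51032657e-01, -3.09090301e-01,
         7.78367529e+01],
       [ 9.99999963e-01,  2.67681374e-04,  3.81095994e-05,

[... 268 characters left out ...]
461e+00,  2.03323145e-05,
        1.39349000e+00, -1.50490326e-01]), 'qvel': array([ 0.00134105, -0.00097327, -0.00381417,  0.00067477, -0.00015925,
        0.00060567]), 'tau': array([-1.12064867e-03, -3.84091115e+01, -2.92548198e+01, -2.98567975e-04,
        4.85299228e-03,  1.21530400e-05]), 'eef_pos': array([221.8908009 , 529.76455625, 255.19379171]), 'eef_rot': array([[-9.22293763e-01,  3.86487960e-01, -1.12725150e-03],
       [ 3.86489455e-01,  9.22292047e-01, -1.81128906e-03],
       [ 3.39613674e-04, -2.10621142e-03, -9.99997724e-01]]), 'force': array([0.14041612, 0.0941491 , 0.06284513]), 'wrist_torque': array([ 0.00197598,  0.03247262, -0.0218383 ]), 'grip_width': 85.4292187677418}
```

View pics/top0.png

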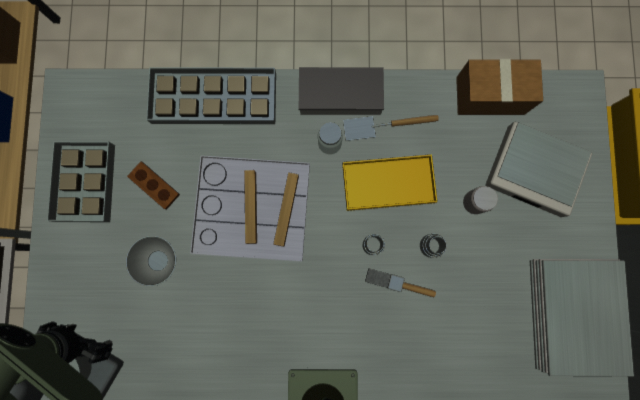

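View pics/side0.png

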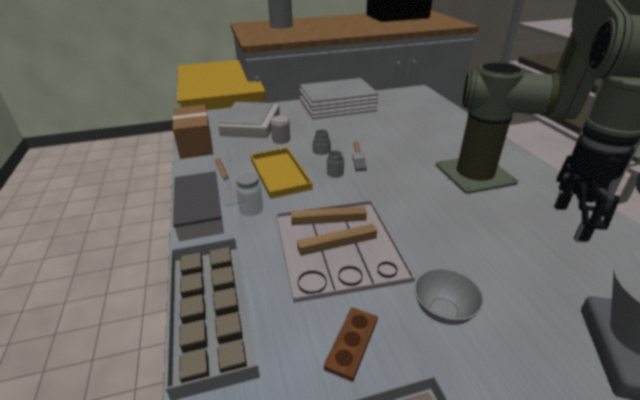

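```bash
cat > h.py <<'E'
import numpy as np, cv2
from plant import ctrl,sensors,optics
cam={n:optics.camera_params(n) for n in("top","side","wrist")}
def pose(name,st=None):
    """returns mtx, R_wc, origin  (cam->world)"""
    c=cam[name]
    if name!="wrist": return c["mtx"],c["R"].T,-c["R"].T@c["t"]
    T=c["T_tool_cam"]; 
    return c["mtx"],st["eef_rot"]@T[:3,:3],st["eef_rot"]@T[:3,3]+st["eef_pos"]
def ray(P,uv,z):
    K,R,o=P
    uv=np.atleast_2d(np.asarray(uv,float))
    d=np.c_[(uv[:,0]-K[0,2])/K[0,0],(uv[:,1]-K[1,2])/K[1,1],np.ones(len(uv))]@R.T
    return o+d*((z-o[2])/d[:,2])[:,None]
def proj(P,X):
    K,R,o=P
    c=(np.atleast_2d(X)-o)@R
    return np.c_[K[0,0]*c[:,0]/c[:,2]+K[0,2],K[1,1]*c[:,1]/c[:,2]+K[1,2]]
def cloud(P,d):
    K,R,o=P
    v,u=np.mgrid[:d.shape[0],:d.shape[1]]
    c=np.stack([(u-K[0,2])/K[0,0]*d,(v-K[1,2])/K[1,1]*d,d],-1)
    return c@R.T+o
def down(yaw):
    """tool down; tool y (jaw axis) along (cos yaw, sin yaw)"""
    y=np.array([np.cos(yaw),np.sin(yaw),0]);z=np.array([0,0,-1.]);x=np.cross(y,z)
    return np.stack([x,y,z],1)
def snap(name,tag=None):
    st=sensors.read_state(); p,d=optics.grab_frame(name)
    if tag: cv2.imwrite(f"pics/{tag}.png",p[:,:,::-1])
    return pose(name,st),p,d
E
python3 - <<'E'
from h import *
P,p,d=snap("top")
c=p[140:310,100:520]
cv2.imwrite("pics/top1.png",cv2.resize(c[:,80:360],None,fx=2.85,fy=2.85,interpolation=cv2.INTER_CUBIC)[:,:,::-1])
hsv=cv2.cvtColor(p,cv2.COLOR_RGB2HSV)
X=cloud(P,d)
for n,m,z in(("yellow",cv2.inRange(hsv,(20,150,90),(32,255,255)),28),("wood",cv2.inRange(hsv,(8,70,60),(19,200,255)),38)):
    cs,_=cv2.findContours(m,cv2.RETR_EXTERNAL,cv2.CHAIN_APPROX_NONE)
    for q in cs:
        if cv2.contourArea(q)<250: continue
        W=ray(P,q[:,0,:],z)[:,:2].astype(np.float32); print(n,cv2.contourArea(q),q[:,0].mean(0),cv2.minAreaRect(W), np.median(X[...,2][m>0]))
m=(X[...,2]>25)&(X[...,2]<130)
n,l,s,ce=cv2.connectedComponentsWithStats(m.astype(np.uint8))
for i in range(1,n):
    if s[i,4]>60: 
        w=X[l==i]; print(ce[i],s[i,4],w.mean(0).round(),w[:,2].max().round())
print(ray(P,[[203,157],[309,163],[302,261],[193,254],[215,174],[211,205],[208,237]],10).round())
E
```

```text
yellow 4179.5 [389.28624535 181.98513011] ((622.3450317382812, -190.89691162109375), (140.3766632080078, 259.1312561035156), 5.167377471923828) 3.7376462417422545
yellow 487.5 [615.69314079 172.40794224] ((677.7442016601562, -864.015869140625), (344.05426025390625, 67.6256332397461), 0.1718624085187912) 3.7376462417422545
yellow 269.0 [637.35057471 128.55172414] ((779.83447265625, -910.1189575195312), (20.52588653564453, 252.86093139648438), 85.13375091552734) 3.7376462417422545
wood 527.5 [286.52941176 204.87058824] ((542.3661499023438, 104.79249572753906), (30.774940490722656, 207.36468505859375), 79.36195373535156) 18.537188533857716
wood 995.5 [152.19047619 184.38095238] ((610.9613647460938, 486.4170227050781), (145.9969482421875, 59.33235168457031), 49.914371490478516) 18.537188533857716
wood 1202.5 [526.38848921  79.64748201] ((926.50244140625, -596.5873413085938), (89.31230163574219, 125.99308013916016), 89.90705108642578) 18.537188533857716
wood 1222.5 [484.62937063  79.96503497] ((924.7052001953125, -473.3641357421875), (128.7423553466797, 90.43678283691406), 0.1598781645298
[... 1245 characters left out ...]
71] 282 [622. 732.  30.] 37.0
[ 92.35640138 180.92041522] 289 [622. 662.  30.] 37.0
[285.515   209.05625] 800 [542. 105.  37.] 44.0
[ 66.26440678 204.95254237] 295 [552. 732.  30.] 37.0
[ 90.76470588 205.11764706] 306 [552. 662.  29.] 37.0
[433.48036254 245.        ] 331 [ 441. -307.   50.] 78.0
[145.59535822 260.58627649] 991 [396. 492.  44.] 67.0
[373.64804469 243.81564246] 179 [ 444. -141.   55.] 79.0
[582.30249307 317.14228994] 10830 [ 252. -688.   81.] 94.0
[101.12826603 371.85273159] 842 [100. 591.  54.] 130.0
[322.35427136 392.42964824] 398 [56. -1. 76.] 130.0
[[698. 352.  10.]
 [681.  41.  10.]
 [396.  59.  10.]
 [415. 370.  10.]
 [647. 315.  10.]
 [556. 324.  10.]
 [463. 329.  10.]]
```

View pics/top1.png

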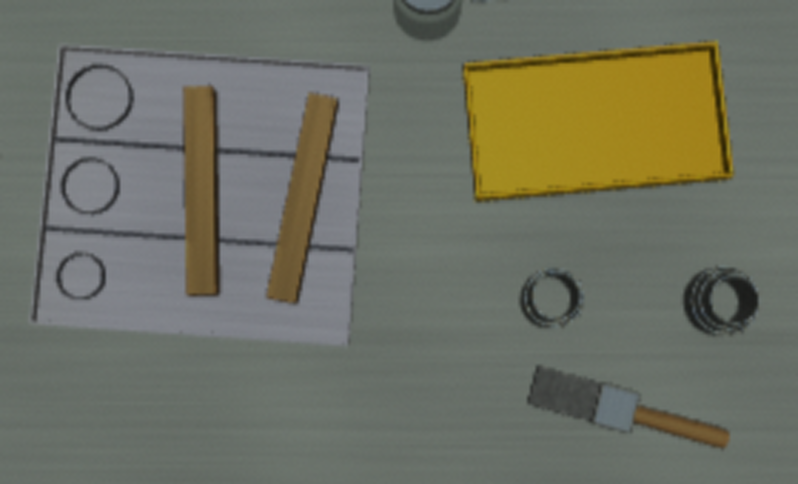

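```bash
python3 - <<'E'
from h import *
R=down(np.pi/2+.06)
ctrl.move_ptp([540,190,330],R)
P,p,d=snap("wrist","w1")
s=sensors.read_state();print(s["t"],s["eef_pos"],s["q"][5],ctrl.tcp_to_tips)
E
```

```text
1.925 [539.50696123 190.92395878 329.76365779] -1.4433952274032826 25.0
```

View pics/w1.png

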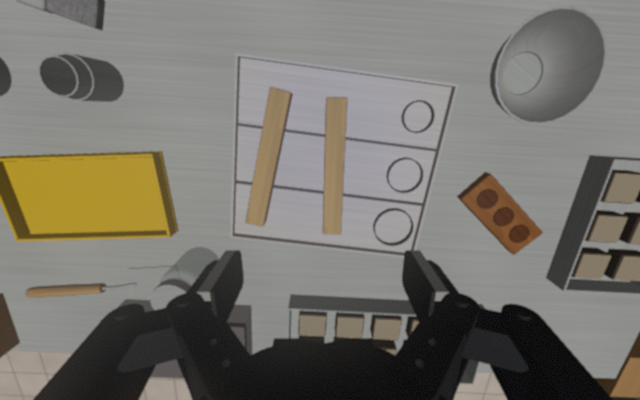

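The wrist view shows the tray (corners about (237,56), (453,87), (413,254), (233,236)), the bars at (336,165) and (268,157), and the markers at (417,116), (404,174) and (392,226). Nest 1 is at about (80,77), with two rings visible.

```bash
cat >> h.py <<'E'
def bars(name):
    P,p,d=snap(name)
    hsv=cv2.cvtColor(p,cv2.COLOR_RGB2HSV); m=cv2.inRange(hsv,(8,60,50),(20,220,255))
    X=cloud(P,d); out=[]
    m[(X[...,2]<22)|(X[...,2]>60)]=0
    cs,_=cv2.findContours(m,cv2.RETR_EXTERNAL,cv2.CHAIN_APPROX_NONE)
    for q in cs:
        if cv2.contourArea(q)<300: continue
        zt=np.percentile(X[...,2][cv2.drawContours(np.zeros_like(m),[q],-1,255,-1)>0],60)
        W=ray(P,q[:,0,:],38)[:,:2].astype(np.float32)
        (c,s,a)=cv2.minAreaRect(W)
        if max(s)<180 or max(s)>240: continue
        if s[0]<s[1]: a+=90
        a=(a+90)%180-90
        out.append((np.array(c),np.array(s),a,zt))
    return out
E
python3 - <<'E'
from h import *
for n in("top","wrist"):
    for b in bars(n): print(n,b)
P,p,d=snap("wrist")
g=cv2.cvtColor(p,cv2.COLOR_RGB2GRAY)
# tray corners by hand -> refine
c=np.array([[237,56],[453,87],[413,254],[233,236]],np.float32).reshape(-1,1,2)
c2=cv2.cornerSubPix(g,c.copy(),(4,4),(-1,-1),(3,30,.01)).reshape(-1,2)
W=ray(P,c2,16); print(c2,W.round(1),W.mean(0))
for i in range(4): print(np.linalg.norm(W[i]-W[i-1]))
th=cv2.adaptiveThreshold(g,255,cv2.ADAPTIVE_THRESH_MEAN_C,cv2.THRESH_BINARY_INV,15,10)
cs,_=cv2.findContours(th,cv2.RETR_EXTERNAL,cv2.CHAIN_APPROX_NONE)
for q in cs:
    (x,y),r=cv2.minEnclosingCircle(q)
    if 10<r<30 and 380<x<430 and 90<y<250:
        W=ray(P,q[:,0,:],13)[:,:2]; print("marker",(x,y),W.mean(0),np.ptp(W,0))
X=cloud(P,d)
# crate
hsv=cv2.cvtColor(optics.grab_frame("top")[0],cv2.COLOR_RGB2HSV)
m=cv2.inRange(hsv,(20,150,60),(35,255,255)); q=max(cv2.findContours(m,0,1)[0],key=cv2.contourArea)
for z in(0,28): print("crate",z,cv2.minAreaRect(ray(pose("top"),q[:,0,:],z)[:,:2].astype(np.float32)))
E
```

```text
top (array([542.36633301, 104.80673218]), array([ 30.84159088, 207.35520935]), -10.711181640625, np.float64(37.650237200900165))
wrist (array([549.52246094, 208.37783813]), array([205.43066406,  28.41204834]), 2.334257125854492, np.float64(37.12382825770029))
wrist (array([542.57269287, 107.67404175]), array([ 30.64194107, 206.56988525]), -10.7357177734375, np.float64(37.10180709432109))
[[238.84122   55.58105 ]
 [453.42368   85.605835]
 [413.       254.      ]
 [232.48741  233.72278 ]] [[399.2  65.2  16. ]
 [419.2 372.6  16. ]
 [693.5 358.8  16. ]
 [674.   45.9  16. ]] [546.4706975  210.61488877  16.        ]
275.4572140380559
308.08657504321184
274.6255803692242
313.487045872903
crate 0 ((627.14599609375, -194.9718017578125), (143.64715576171875, 264.8814697265625), 5.167270660400391)
crate 28 ((622.185302734375, -190.88436889648438), (140.55783081054688, 259.1848449707031), 5.167275905609131)
```

```bash
cat >> h.py <<'E'
def darkrings(P,p,box,z,k=15,C=10):
    x0,y0,x1,y1=box; s=4
    g=cv2.resize(cv2.cvtColor(p,cv2.COLOR_RGB2GRAY)[y0:y1,x0:x1],None,fx=s,fy=s,interpolation=cv2.INTER_CUBIC)
    th=cv2.adaptiveThreshold(g,255,cv2.ADAPTIVE_THRESH_MEAN_C,cv2.THRESH_BINARY_INV,k*s|1,C)
    out=[]
    for q in cv2.findContours(th,cv2.RETR_LIST,cv2.CHAIN_APPROX_NONE)[0]:
        if cv2.contourArea(q)<s*s*300 or cv2.contourArea(q)>s*s*3000: continue
        uv=(q[:,0,:]+.5)/s-.5+[x0,y0]
        W=ray(P,uv,z)[:,:2]; (c,r)=cv2.minEnclosingCircle(W.astype(np.float32))
        fill=cv2.contourArea(W.astype(np.float32).reshape(-1,1,2))/(np.pi*r*r)
        out.append((uv.mean(0).round(),np.array(c).round(1),round(2*r,1),round(fill,2)))
    return out
E
python3 - <<'E'
from h import *
P,p,d=snap("wrist")
for r in darkrings(P,p,(370,90,440,252),13): print(r)
P,p,d=snap("top")
for r in darkrings(P,p,(194,158,232,252),13): print(r)
E
```

```text
(array([393., 226.]), array([645.2, 316.4]), 61.1, 0.94)
(array([393., 226.]), array([646.3, 316.5]), 71.8, 0.93)
(array([404., 174.]), array([554.6, 322.4]), 51.9, 0.92)
(array([404., 174.]), array([555.3, 322.6]), 60.9, 0.95)
(array([412., 185.]), array([591.4, 324.4]), 217.5, 0.05)
(array([417., 116.]), array([464.7, 328.1]), 41.9, 0.93)
(array([418., 116.]), array([464.7, 328.8]), 50.4, 0.95)
(array([212., 205.]), array([574.3, 315.2]), 243.3, 0.16)
```

```bash
cat >> h.py <<'E'
CR=np.array([622.,-191.]); CRA=np.deg2rad(5.17)
def T(): return round(float(sensors.read_state()["t"]),1)
def pickbar(c,a):
    Rg=down(np.deg2rad(a+90))
    ctrl.gripper_to(62)
    ctrl.move_ptp([*c,130],Rg)
    hit=ctrl.move_l([*c,42],vel=150,threshold=12)
    ctrl.gripper_to(0,force=50); w=sensors.read_state()["grip_width"]
    print("hit",hit,"w",w,T())
    return w
def placebar(dx):
    ctrl.move_l(np.array(sensors.read_state()["eef_pos"])*[1,1,0]+[0,0,200],vel=250)
    c=CR+dx*np.array([np.cos(CRA),np.sin(CRA)])
    ctrl.move_ptp([*c,200],down(CRA))
    ctrl.move_l([*c,80],vel=250)
    print("put hit",ctrl.move_l([*c,40],vel=80,threshold=8),sensors.read_state()["eef_pos"],sensors.read_state()["grip_width"])
    ctrl.gripper_to(38)
    ctrl.move_l([*c,130],vel=200); print(T())
E
python3 - <<'E'
from h import *
w=pickbar([542.5,106.5],-10.7)
if w>20: placebar(-25)
snap("wrist","w2"); snap("top","t2")
E
```

```text
hit False w 28.696592154278868 4.6
put hit True [ 596.37725682 -192.94388639   40.25657946] 28.940081471653098
8.5
```

View pics/w2.png

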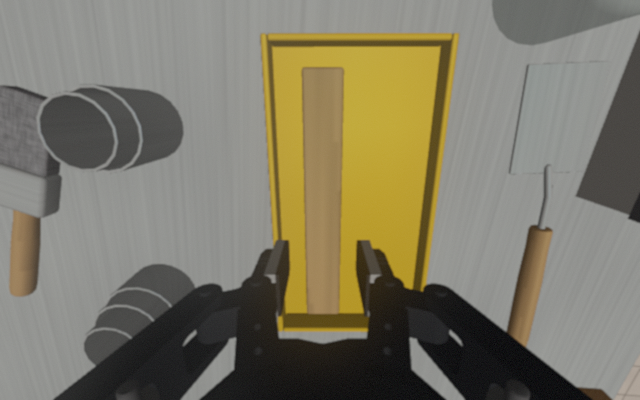

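View pics/t2.png

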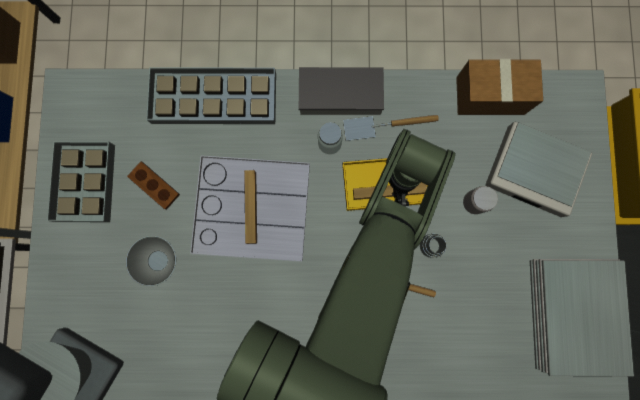

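The first bar lies flat and lengthwise in the crate (at (322,190) in the wrist picture). The top picture shows the other bar still at (250,207). Next I'll measure it from a hover and move it.

```bash
python3 - <<'E'
from h import *
ctrl.move_ptp([540,200,300],down(np.pi/2+.06))
b=bars("wrist"); print(b)
b=[x for x in b if x[0][1]>60]
w=pickbar(b[0][0],b[0][2])
if w>20: placebar(27)
ctrl.move_ptp([440,-215,300],down(np.pi/2))
snap("wrist","w3"); snap("top","t3"); print(T())
E
```

```text
[(array([ 591.44543457, -166.45257568]), array([ 31.02184296, 188.77470398]), -84.7583556175232, np.float64(34.03043812400481)), (array([547.887146  , 209.68092346]), array([205.51997375,  28.79927635]), 2.44466233253479, np.float64(37.16862367689663))]
hit False w 28.965496883739554 12.5
put hit True [ 648.3247838  -188.36615711   40.38539695] 29.131188372766452
16.8
18.4
```

View pics/w3.png

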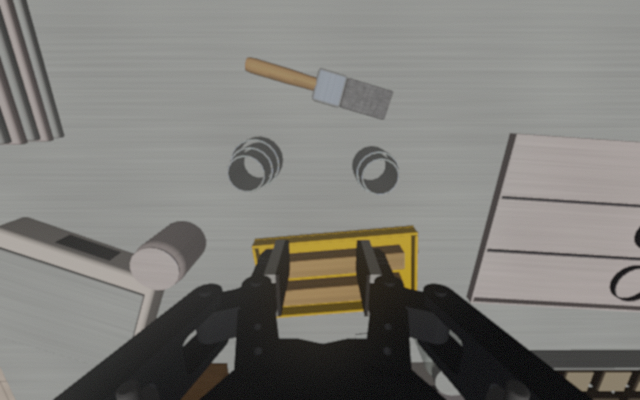

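View pics/t3.png

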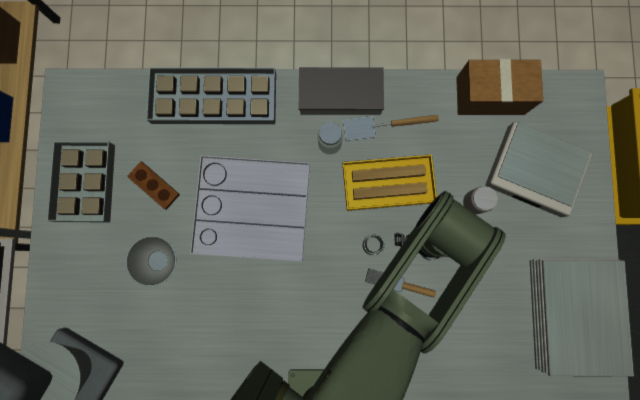

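Both bars lie flat and lengthwise in the crate. Nest 2 at (255,165) seems to have three rims and nest 1 at (377,170) two. Now close-ups of each nest.

```bash
python3 - <<'E'
from h import *
ctrl.gripper_to(85)
im=[]
for i,c in enumerate([(441,-307),(444,-141)]):
    ctrl.move_ptp([*c,210],down(np.pi/2))
    P,p,d=snap("wrist"); im.append(p[60:330,170:470])
    X=cloud(P,d); m=(np.hypot(X[...,0]-c[0],X[...,1]-c[1])<60)&(X[...,2]>30)&(X[...,2]<85)
    print(np.histogram(X[...,2][m],bins=np.arange(30,86,3)))
    for z in(40,58,76):
        q=X[m&(abs(X[...,2]-z)<2)]; print(z,len(q),q.mean(0).round(1) if len(q) else 0)
    m=cv2.inRange(X[...,2],68,85); 
    q=cv2.findContours(((np.hypot(X[...,0]-c[0],X[...,1]-c[1])<50)&(m>0)).astype(np.uint8),0,1)[0]; q=np.concatenate(q)
    print(cv2.minEnclosingCircle(ray(P,q[:,0,:],76)[:,:2].astype(np.float32)))
cv2.imwrite("pics/w4.png",np.hstack(im)[:,:,::-1]); print(T())
E
```

```text
(array([104, 111, 241, 170, 103,  83,  93, 109, 197, 190,  74,  76,  78,
        94, 247, 113,   0,   0]), array([30, 33, 36, 39, 42, 45, 48, 51, 54, 57, 60, 63, 66, 69, 72, 75, 78,
       81, 84]))
40 314 [ 425.2 -306.7   39.3]
58 295 [ 431.6 -307.6   57.4]
76 275 [ 439.9 -311.4   74.9]
((439.2749328613281, -311.1147766113281), 24.21204948425293)
(array([ 65,  75,  86,  83,  90,  94,  94,  96, 225, 168,  71,  79,  71,
        87, 241, 120,   0,   0]), array([30, 33, 36, 39, 42, 45, 48, 51, 54, 57, 60, 63, 66, 69, 72, 75, 78,
       81, 84]))
40 115 [ 441.5 -142.7   40. ]
58 289 [ 436.7 -141.    57.3]
76 273 [ 443.8 -141.7   75. ]
((443.04840087890625, -141.6385955810547), 24.329753875732422)
20.3
```

View pics/w4.png

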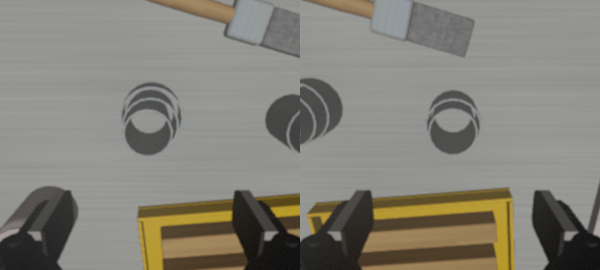

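Nest 2 holds large, medium and small (rim depths at 40, 58 and 76 mm). Nest 1 holds only medium and small, so there are five rings. I'll start with the two small ones.

```bash
cat >> h.py <<'E'
MK={"L":np.array([646.,316.4]),"M":np.array([555.2,322.5]),"S":np.array([464.7,328.5])}
TA=np.deg2rad(-3.8); TY=np.array([-np.sin(TA),np.cos(TA)])
DIA={"L":68,"M":58,"S":48}; HT={"L":40,"M":58,"S":76}; TIP={"L":18,"M":43.5,"S":61.5}
def ringpos(c,k,hover=210,yaw=np.pi/2,move=True):
    if move: ctrl.move_ptp([*c,hover],down(yaw))
    P,p,d=snap("wrist"); X=cloud(P,d)
    m=(np.hypot(X[...,0]-c[0],X[...,1]-c[1])<75)&(abs(X[...,2]-HT[k]+1)<6)
    q=np.concatenate(cv2.findContours(m.astype(np.uint8),0,1)[0])
    W=ray(P,q[:,0,:],HT[k])[:,:2].astype(np.float32)
    return cv2.minEnclosingCircle(W)
def pickring(c,k,yaw=np.pi/2):
    c0,r=ringpos(c,k); print(k,"at",np.round(c0,1),"dia",round(2*r,1))
    if abs(2*r-DIA[k])>5: print("bad diameter"); return None
    ctrl.gripper_to(min(85,DIA[k]+22)) if k!="L" else ctrl.gripper_to(85)
    zt=TIP[k]+25
    ctrl.move_l([*c0,zt+40],vel=200)
    hit=ctrl.move_l([*c0,zt],vel=80,threshold=8)
    z=sensors.read_state()["eef_pos"][2]
    ctrl.gripper_to(0,force=30); w=sensors.read_state()["grip_width"]
    print("hit",hit,"z",round(z,1),"w",round(w,1),T())
    if abs(w-DIA[k])>5: print("BAD GRIP"); return None
    ctrl.move_l([*c0,zt+110],vel=200)
    print("w lifted",round(sensors.read_state()["grip_width"],1))
    return z
def placering(k,off,z,yaw=np.pi/2+TA):
    c=MK[k]-TY*off; R=down(yaw)
    ctrl.move_ptp([*c,z+100],R)
    ctrl.move_l([*c,z+15],vel=200)
    hit=ctrl.move_l([*c,z+1],vel=40,threshold=5)
    zz=sensors.read_state()["eef_pos"][2]; print("placed hit",hit,"dz",round(zz-z,1),"w",round(sensors.read_state()["grip_width"],1))
    ctrl.gripper_to(min(85,DIA[k]+16))
    ctrl.move_l([*c,z+110],vel=200); print(T())
E
python3 - <<'E'
from h import *
z=pickring((439,-311),"S")
if z: placering("S",100,z)
snap("wrist","w5"); snap("top","t5")
E
```

```text
S at [ 439.4 -311.2] dia 48.4
hit False z 86.3 w 47.3 22.9
w lifted 46.9
placed hit True dz 4.2 w 46.6
27.5
```

View pics/w5.png

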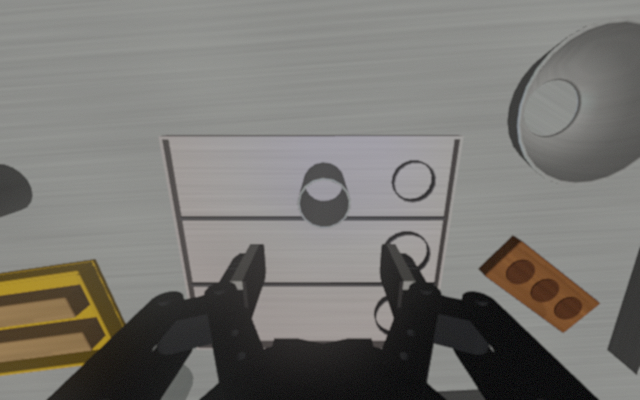

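View pics/t5.png

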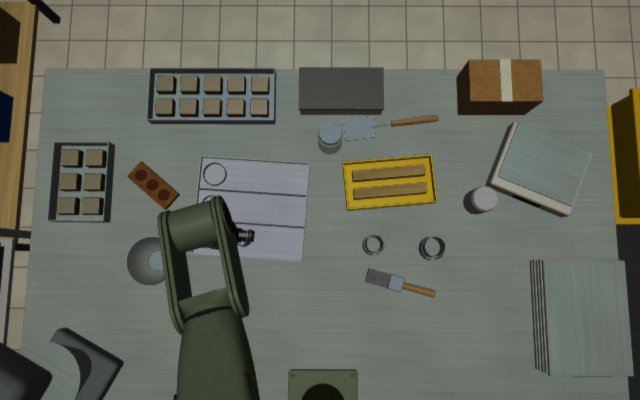

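The small ring stands upright in the small row (wrist (323,195), just below the 48 mm marker). On to the second small ring, then the medium of nest 2.

```bash
python3 - <<'E'
from h import *
z=pickring((443,-141.6),"S")
if z:
    placering("S",205,z)
    z=pickring((439,-309),"M")
    if z: placering("M",100,z)
snap("wrist","w6"); snap("top","t6")
E
```

```text
S at [ 443.1 -141.5] dia 48.4
hit False z 86.9 w 46.5 30.8
w lifted 46.7
placed hit True dz 3.7 w 46.5
34.5
M at [ 436.9 -309.4] dia 58.3
hit False z 68.3 w 57.0 38.1
w lifted 57.3
placed hit True dz 4.4 w 56.8
42.7
```

View pics/w6.png

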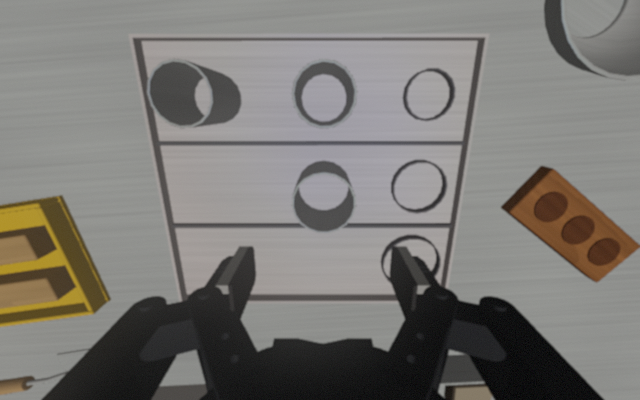

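View pics/t6.png

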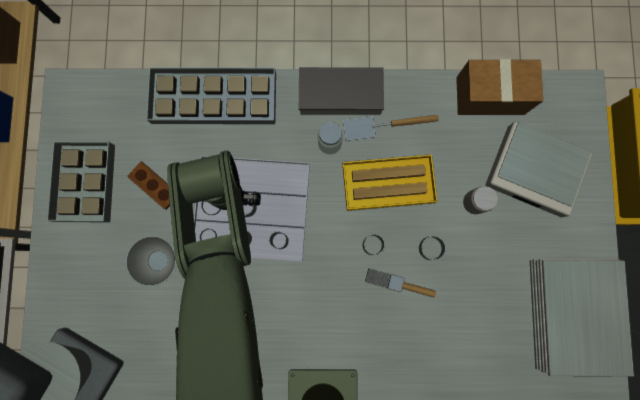

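Three rings now stand in their own rows: the smalls at wrist (180,93) and (325,93), the medium at (325,195). The second medium and the large are left, at top-view (373,244) and (431,248).

```bash
python3 - <<'E'
from h import *
z=pickring((443,-141.6),"M")
if z:
    placering("M",205,z)
    z=pickring((438,-308),"L")
    if z: placering("L",150,z)
ctrl.move_ptp([480,190,330],down(np.pi/2+.06))
snap("wrist","w7")
ctrl.move_ptp([350,-350,330],down(np.pi/2+.06))
snap("top","t7");snap("side","s7"); print(T())
E
```

```text
M at [ 442.2 -141.1] dia 58.3
hit False z 68.8 w 56.6 46.1
w lifted 56.8
placed hit True dz 4.0 w 56.6
49.9
L at [ 433.6 -308. ] dia 67.8
hit False z 42.7 w 67.6 53.6
w lifted 67.1
placed hit True dz 4.4 w 67.5
58.1
61.2
```

View pics/w7.png

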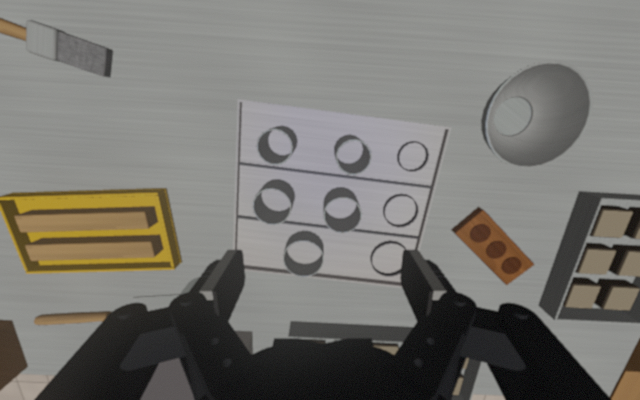

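View pics/t7.png

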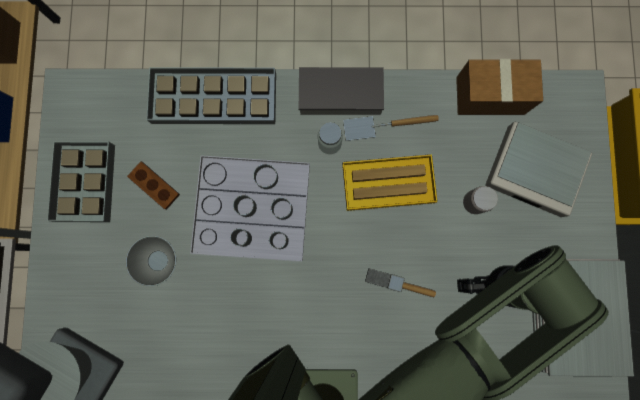

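View pics/s7.png

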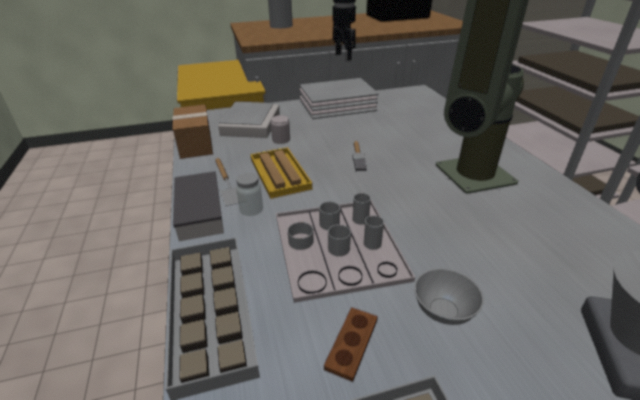

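All five rings stand in their rows, the table nests are gone and both bars are in the crate. As a numeric check, I'll compare the rim circles and rim levels with the expected rows.

```bash
python3 - <<'E'
from h import *
def chk():
  for k,off in(("S",100),("S",205),("M",100),("M",205),("L",150)):
    c=MK[k]-TY*off
    for n in ("wrist","top"):
        P,p,d=snap(n); X=cloud(P,d); zt=HT[k]+3
        m=(np.hypot(X[...,0]-c[0],X[...,1]-c[1])<DIA[k]/2+12)&(abs(X[...,2]-zt)<6)
        if m.sum()<8: continue
        if n=="wrist":
            q=np.concatenate(cv2.findContours(m.astype(np.uint8),0,1)[0])
            cc,r=cv2.minEnclosingCircle(ray(P,q[:,0,:],zt)[:,:2].astype(np.float32))
            e=np.array(cc)-MK[k]; print(n,k,off,"along",round(-e@TY,1),"across",round(e@[TY[1],-TY[0]],1),"dia",round(2*r,1),end=" ")
            m2=np.abs(np.hypot(X[...,0]-cc[0],X[...,1]-cc[1])-DIA[k]/2+1)<4
            m&=m2
            a=np.c_[X[m][:,:2]-cc,np.ones(m.sum())]; s=np.linalg.lstsq(a,X[m][:,2],rcond=None)[0]
            print("rim z",round(s[2],1),"tilt deg",np.rad2deg(s[:2]).round(1))
ctrl.move_ptp([510,200,260],down(np.pi/2+TA)); chk()
snap("wrist","w8")
ctrl.move_ptp([610,-130,300],down(0.09)); 
print(bars("wrist"))
snap("wrist","w9");print(T())
E
```

```text
wrist S 100 along 99.3 across 2.6 dia 47.5 rim z 77.4 tilt deg [-0.3 -0.5]
wrist S 205 along 203.6 across 2.2 dia 48.2 rim z 77.1 tilt deg [-0.3  0.2]
wrist M 100 along 99.3 across 1.0 dia 58.6 rim z 58.8 tilt deg [-0.2 -0.3]
wrist M 205 along 204.0 across 1.2 dia 58.5 rim z 59.0 tilt deg [-0.2  0.3]
wrist L 150 along 149.6 across 0.1 dia 69.6 rim z 40.7 tilt deg [-0.1 -0.1]
[(array([ 647.06573486, -186.64277649]), array([ 29.38256454, 207.28007507]), -84.83391094207764, np.float64(34.1286460526707)), (array([ 596.10968018, -189.78811646]), array([ 28.43330765, 206.85652161]), -84.9399266242981, np.float64(34.10576378286803))]
65.2
```

View pics/w8.png

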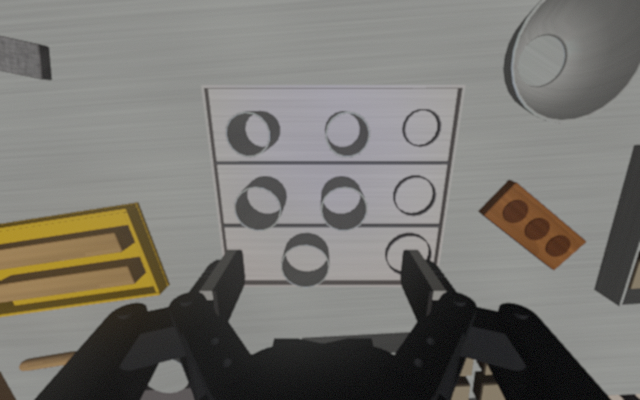

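View pics/w9.png

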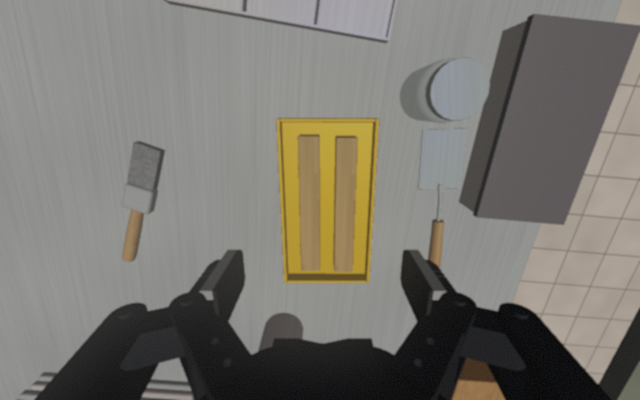

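All rims are level and centred, and the bars lie parallel inside the crate. Handing in.

```bash
python3 - <<'E'
from h import *
P,p,d=snap("wrist"); print(len(bars("wrist")),T())
print(ctrl.finish_job())
E
```

```text
2 65.3
the job is handed in; nothing more can be done
None
```

The job is done and handed in at about 65 s of the 210 s allowed. The hand-in reports no verdict.

**Bars:** both were moved first and lie flat and lengthwise in the yellow crate. They sit within about 0.3° of its long axis, with their tops at 34 mm measured, against an expected 35 mm.

**Rings:** I found five: a large, medium and small in one nest, and a medium and small in the other. Each was lifted out singly, innermost first, and stood on the tray in the row of its own marker.

**Last checks:**
- **Position:** ring centres are within 3 mm of their row lines.
- **Upright:** rim tilts are 0.6° or less.
- **Rim heights:** these read 41, 59 and 77 mm, about 2 mm below the expected 43, 61 and 79 mm. The wrist depth read about 1 mm low on known heights earlier too, so I took most of this as sensor bias.
- **Camera agreement:** the top and wrist cameras differed by up to about 3 mm in position, so I used the wrist values for bar pick-up and the rings. The crate position came from the top camera.
- **Other items and knocks:** nothing else on the table looks moved in the last pictures. I noticed no knock to any bar or ring during the run.

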